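# Lock the decorating turntable's plate onto its pin

## Task

Get the small decorating turntable ready: with the outside of a fingertip, gently push the upright wooden peg so that the round metal plate turns until the notch in its rim stands over the red pin of the base, then press the plate down until it is fully home on the pin, and move clear. Push and press only: do not squeeze the peg, lift the plate or pick anything up, and leave the other things on the counter where they are.

Things in the scene. Friction and masses are not known exactly. Their poses are not given: they have to be found in the camera images.
- turntable: White round turntable base, 176 mm across, 30 mm high, fixed to the counter; it never moves. Origin: centre of its underside on the counter, on the plate's turning axis. Its +x axis points to the red pin. Round its top edge is an open ledge outside the plate; a red mark on the ledge lies just outside the pin.
- pin (a point): Top of the upright red locating pin on the base: 10 mm thick, round-topped, 68 mm from the turning axis, top 43.5 mm above the counter. At the start the plate's underside passes 0.5 mm above it; it shows beside the plate's rim.
- notch (a point): Middle of the notch in the plate's rim, at the underside of the plate, 68 mm from the turning axis. The notch is open outward, 16 mm wide at the rim, narrowing to 12 mm, and 12 mm deep; a black mark on the plate's top lies just inward of it. The pin enters when the notch is within about 2 mm of standing right over it; its round top helps a little.
- plate_centre (a point): Centre of the plate's top, on the turning axis: a round black rubber pad, 40 mm across and 1.5 mm high, the place to press. The plate is a grey metal disc 140 mm across and 10 mm thick; its flat top lies 1.5 mm below this point, 54 mm above the counter at the start.
- peg_top (a point): Centre of the top of the upright dark wooden finger peg that is fixed to the plate: 14 mm thick, 20 mm tall above the plate's top, 52 mm from the turning axis, exactly opposite the notch. It has a brass foot ring 18 mm across and 2 mm high.
- finger_peg: The finger peg itself; origin at the centre of its foot on the plate's flat top. It takes about 1 to 2 N at the peg to turn the plate, which stays where it is left.
- plate_turn (a joint): Turning angle of the plate on the base, rad, counter-clockwise from above positive; turns freely either way with a little friction. At 0 the notch is exactly opposite the pin; the notch stands over the pin at +3.1416 or -3.1416.
- plate_press (a joint): How far the plate is pressed down, m: 0 at the start (riding just above the pin), 0.007 fully home against its stop; negative is lifted. A rubber ring on the spindle holds it at whatever height it has; pushing it down takes about 5 N (a stop at 12 N change of force is enough). Away from the notch the pin blocks it; once down the pin stops it from turning.
- flour_shaker: Steel flour shaker, 61 mm across, 84 mm tall, loose; a bystander, origin at the centre of its underside.
- sweet_cup: Fluted yellow-green paper cup with a set sweet, 75 mm across, 32 mm high, loose; a bystander, origin at the centre of its underside.
- pastry_brush: Flat pastry brush with wooden handle, 44 x 180 x 13 mm, lying along its y axis, loose; a bystander, origin at the centre of its underside.
- tape_roll: Roll of tan tape lying flat, 104 mm across, 25 mm high, loose; a bystander, origin at the centre of its underside.

How it is judged:
On the way, in this order (a step that is already met when the one before it is completed fails the run):
1. a finger pushes the peg (contact force between the fingers and finger_peg above 0.3 N), for 0.05 s.
2. the plate has been turned until its notch stands over the pin (within 5 mm) (horizontal distance between notch and pin below 0.005 m), for 0.05 s.
3. the plate is pressed home on the pin (value of joint plate_press above 0.0055 m), for 0.2 s.
At the end, for the whole second after the job is handed in: The plate is down by more than 5.5 of its 7 mm with the notch within 5 mm of the pin, and at rest (value of joint plate_press above 0.0055 m and horizontal distance between notch and pin below 0.005 m and velocity of joint plate_turn between -0.05 and 0.05 rad/s); the robot touches nothing.
It fails at once if the plate is lifted more than 4 mm (value of joint plate_press below -0.004 m).
It fails at once if the peg is squeezed, or pushed with more than 15 N (contact force between the fingers and finger_peg above 15 N).
It fails at once if the flour shaker, sweet cup, pastry brush or tape roll is moved more than 30 mm or lifted (distance of any of flour_shaker, sweet_cup, pastry_brush, tape_roll from where it was at the start of the episode above 0.03 m).
It also fails if it takes over 48 s, if anything falls off the work surface, if the arm or the gripper's body presses on something with over 40 N, if the wrist force passes 120 N, or if a joint passes its speed limit or range.

## Robot

A 6-joint arm with a two-finger parallel gripper is mounted at the origin on a cart in front of the work surface, level with it; the furniture and walls round the work are solid. World frame = base frame: x ahead of the robot, y to its left, z up, the work surface at z = 0. Lengths are in m, angles in rad, forces in N, time in s.
With the tool pointing down it reaches from about 0.225 to 0.875 m from the base axis. Payload 3.4 kg.
Tool frame: the origin (TCP) lies between the finger pads; the fingertips stand 17 mm ahead of it and the grasp point (between the pads) lies 2 mm behind it; y points along the fingers, z is the direction in which the jaws open and shut, and the axes are right-handed (so a half turn about y gives the same grasp; the last joint's range is limited). The gripper opens to 85 mm and grips with 20 to 120 N. Pads are 22 mm wide; open, the fingers measure 114 mm over their backs; the gripper's body (76 mm by 85 mm) begins 54 mm behind the grasp point. The pads swing forward as they close: fully open they stand 13 mm farther back than shut.
Start: joints at [1.206, 0.276, 1.505, -0, 1.361, -0.121], TCP at [0.139, 0.558, 0.248] pointing down, gripper open.
Joint ranges: [-2.89, 2.89], [-0.75, 2.08], [0.22, 2.7], [-1.18, 4.32], [0.11, 2.71], [-2.7, 2.7]. Speed limits (rad/s): [2.57, 2.57, 3.14, 3.14, 3.14, 3.14].

## Interface

Orientations are given as a unit quaternion [x, y, z, w].
In Python, from plant import ctrl gives the robot as it stands.
- The arm moves only by the tool carry_out, never from a script. Its argument "deltas" is a list of rows, each a list of 6 numbers: the shift along the tool's x, y, z normalised to -1 to 1, where 1 is 10 cm, then the turn, a rotation vector about the tool's x, y, z normalised to -1 to 1, where 1 is 90 degrees. In form: [[tx, ty, tz, wx, wy, wz], ...]. A call has 1 to 20 rows; each row is the pose to reach, as a shift and turn from the pose commanded when the call began, along the tool's axes at that moment; what a row does not reach only later rows make up. A row lasts 1/8 s, in which the tool goes at most 62.5 mm and 10.7 degrees, less where a joint would pass 70% of its speed; a pose out of reach is approached as far as the arm can. A call with a number of a shift or a turn outside -1 to 1 is refused whole. A call with a gripper value outside its range is refused whole. "gripper" is the closure in counts, from 0 (fully open) to 255 (shut), set as the call begins (left out, the last holds). The fingers move at their own pace and stop on an object; "newtons" is the grip in N (left out, the last holds). Time passes only in rows, so rows that repeat a pose let the fingers close. It gives the time, the measured TCP pose, the force and the opening at its end, in the units of the state.
- ctrl.observe(): the state, without advancing time (a new reading comes with each control period).
- ctrl.grab_frame(name): name is "side" or "top"; returns a dict with "image" (480x640x3 uint8, blue, green, red), "z_map" (480x640 float32, m along the optical axis (not along the pixel's ray), 0 where there is no reading), "vfov" (degrees; the focal length in pixels is half the picture's height over the tangent of half this angle, whatever the lens; pixels are square), "cx", "cy" (the principal point, pixels), "world_to_cam" (4x4, takes a point from world to camera coordinates). Camera axes: x right, y down, z forward; pixel columns grow to the right and rows downward; lengths in m; the calibration is good to about 2 mm. A picture is of the moment at which its call begins.
- ctrl.close_job(): hands the job in, once; it reports no verdict.
The state is a dict: "time": time; "q": joint angles; "qvel": joint speeds; "effort": joint torques, N m; "position": TCP position; "tcp_rot": TCP orientation; "ft_force": force on the tool from outside, world axes, zero at the start; "ft_torque": the same for the moment, N m; "opening": finger opening in m.
Only numpy, scipy, OpenCV 4.12 (cv2) and the standard library are available. Lean on these libraries where they do the work, as an engineer would, in place of code of your own. Each camera call takes 0.05 s, during which the arm holds its last target.

## Working session

There is one attempt and no reset: what is moved stays moved. The work goes in short steps, Python scripts to look and compute and a tool call to move; the robot and the scene stay as the last step left them, time stands still between calls to the robot, and variables do not carry over. Pictures are saved under pics/ and viewed, and the job is handed in when it is done.

Besides the shell and the picture viewer there is one more tool, called after "Call:" by a JSON object that holds its "api" and its "payload", one argument or row to a line. carry_out: Moves the arm, as the interface text tells. Its arguments: {"type":"object","properties":{"deltas":{"type":"array","items":{"type":"array","items":{"type":"number","minimum":-1,"maximum":1}}},"gripper":{"type":"number"},"newtons":{"type":"number"}},"required":["deltas"]}

```bash
mkdir -p pics; ls; python3 - <<'E'
from plant import ctrl
import cv2, numpy as np
s=ctrl.observe(); print({k:np.round(v,4) for k,v in s.items()})
for n in ("top","side"):
    f=ctrl.grab_frame(n); cv2.imwrite(f"pics/{n}0.png",f["image"]); print(n,f["vfov"],f["cx"],f["cy"],np.round(f["world_to_cam"],3).tolist())
    np.savez(f"{n}0.npz",**f)
E
```

```text
pics
{'time': np.float64(0.0), 'q': array([ 1.206 ,  0.2766,  1.5061, -0.    ,  1.3607, -0.121 ]), 'qvel': array([-0.0013,  0.001 ,  0.0005,  0.0007,  0.0007, -0.0011]), 'effort': array([ 8.00000e-04, -4.16774e+01, -2.45810e+01, -1.00000e-04,
        1.11000e-02, -0.00000e+00]), 'position': array([0.1386, 0.5575, 0.2474]), 'tcp_rot': array([ 0.7025, -0.0861,  0.0858, -0.7012]), 'ft_force': array([-0.3609, -0.1863, -0.626 ]), 'ft_torque': array([ 0.0108, -0.0133,  0.0288]), 'opening': np.float64(0.0854)}
top 45.82874767643659 323.1978011107809 244.85949192929593 [[0.022, -1.0, 0.005, -0.032], [-0.978, -0.023, -0.209, 0.625], [0.209, -0.001, -0.978, 1.032], [0.0, 0.0, 0.0, 1.0]]
side 53.65113203890008 319.7774003557661 232.28789641099894 [[0.997, -0.074, -0.009, -0.631], [-0.036, -0.366, -0.93, 0.089], [0.066, 0.928, -0.368, 0.996], [0.0, 0.0, 0.0, 1.0]]
```

View pics/top0.png

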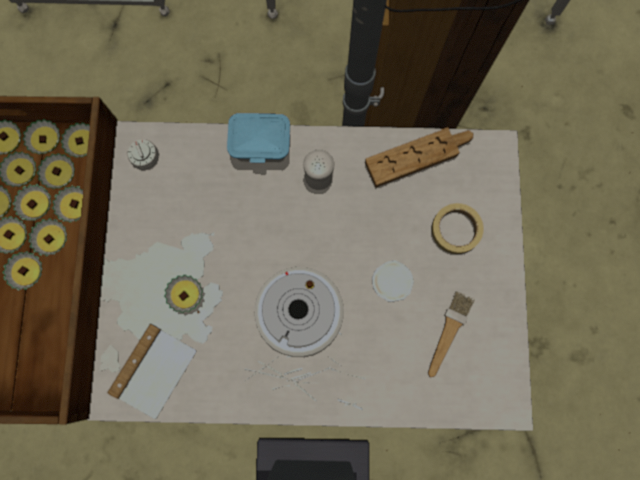

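View pics/side0.png

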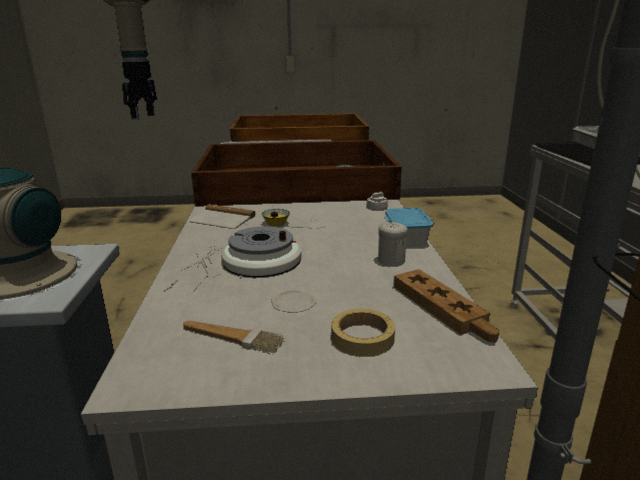

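```bash
cat > h.py <<'E'
import numpy as np, cv2
def K(f):
    F=240/np.tan(np.radians(f["vfov"])/2); return F
def proj(f,p):
    W=f["world_to_cam"]; c=W[:3,:3]@np.asarray(p,float)+W[:3,3]; F=K(f)
    return np.array([f["cx"]+F*c[0]/c[2], f["cy"]+F*c[1]/c[2]])
def ray_z(f,uv,z):
    W=f["world_to_cam"]; F=K(f); d=np.array([(uv[0]-f["cx"])/F,(uv[1]-f["cy"])/F,1.]); R=W[:3,:3]
    o=-R.T@W[:3,3]; d=R.T@d; return o+d*(z-o[2])/d[2]
def rect(f,c,half,z,n=600):
    # orthorectified view of the plane z about c: image right = -y world, up = +x
    s=2*half/n
    ii,jj=np.mgrid[0:n,0:n]
    X=c[0]+half-ii*s; Y=c[1]+half-jj*s
    P=np.stack([X,Y,np.full_like(X,z)],-1)
    W=f["world_to_cam"]; C=P@W[:3,:3].T+W[:3,3]; F=K(f)
    u=f["cx"]+F*C[...,0]/C[...,2]; v=f["cy"]+F*C[...,1]/C[...,2]
    return cv2.remap(f["image"],u.astype(np.float32),v.astype(np.float32),cv2.INTER_CUBIC)
E
python3 - <<'E'
from h import *
f=dict(np.load("top0.npz")); g=dict(np.load("side0.npz"))
print(ray_z(f,(299,312),.03), ray_z(f,(298,309),.055), ray_z(f,(287,273),.03), ray_z(f,(310,284),.074), ray_z(f,(284,340),.054))
print([ray_z(f,p,0) for p in [(319,172),(185,295),(458,229),(450,335)]])
a=f["image"][250:370,240:360]; cv2.imwrite("pics/t_zoom.png",cv2.resize(a,None,fx=5,fy=5,interpolation=cv2.INTER_CUBIC))
a=g["image"][215:285,205:315]; cv2.imwrite("pics/s_zoom.png",cv2.resize(a,None,fx=7,fy=7,interpolation=cv2.INTER_CUBIC))
E
```

```text
[0.49885822 0.02636191 0.03      ] [0.50222017 0.02746696 0.055     ] [0.57521511 0.05244698 0.03      ] [0.5480828  0.00546576 0.074     ] [0.44332337 0.05210519 0.054     ]
[array([ 0.79718763, -0.00560131,  0.        ]), array([0.53059823, 0.25790866, 0.        ]), array([ 0.68010924, -0.29590395,  0.        ]), array([ 0.46274118, -0.27396053,  0.        ])]
```

View pics/t_zoom.png

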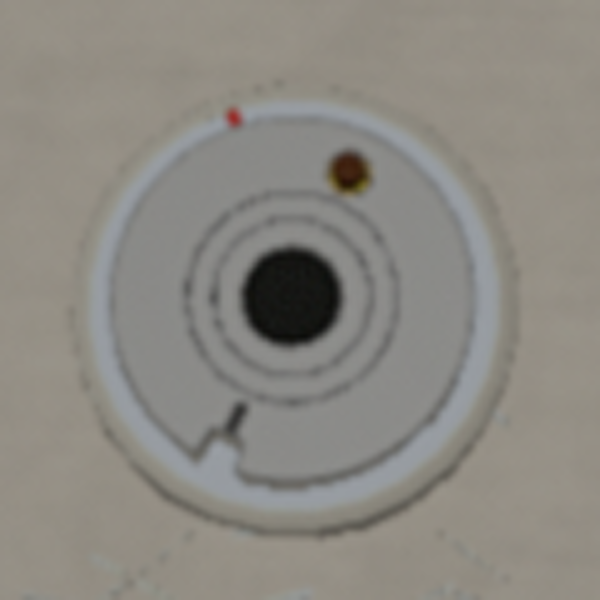

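View pics/s_zoom.png

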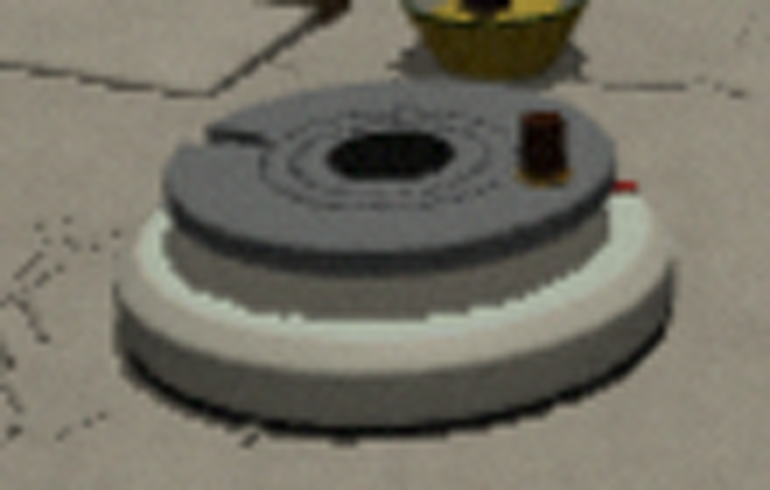

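```bash
cat >> h.py <<'E'
def measure(f,lo=(240,250),hi=(360,370)):
    im=f["image"].astype(int); B,G,R=im[...,0],im[...,1],im[...,2]
    def cen(w):
        m=np.zeros(w.shape); m[lo[1]:hi[1],lo[0]:hi[0]]=1; w=w*m
        v,u=np.mgrid[0:480,0:640]; return np.array([(w*u).sum()/w.sum(),(w*v).sum()/w.sum()]), w.sum()
    red=np.clip(R-np.maximum(G,B)*1.0-60,0,200); return cen(red)
E
python3 - <<'E'
from h import *
f=dict(np.load("top0.npz"))
z=lambda x,y:((x+.5)/5-.5+240,(y+.5)/5-.5+250)
im=f["image"]; print(im[270:278,283:292].tolist()); print(im[280:290,305:315,2]);
print(measure(f))
c=ray_z(f,z(291,297),.0555)
def pol(n,p,hz,c=c):
    q=ray_z(f,p,hz); d=q-c; print(n,q.round(4),'r',np.hypot(*d[:2]).round(4),'ang',np.degrees(np.arctan2(d[1],d[0])).round(2))
print(c)
pol('peg',z(350,168),.074); pol('red30',z(234,118),.03); pol('red43',z(234,118),.0435)
pol('mark',z(236,418),.054); pol('notchin',z(228,435),.054)
for half in [.1]:
    cv2.imwrite("pics/rect54.png",rect(f,c,.1,.054)); cv2.imwrite("pics/rect30.png",rect(f,c,.1,.03))
E
```

```text
[[[131, 141, 145], [129, 139, 142], [130, 140, 143], [128, 138, 142], [129, 139, 143], [134, 143, 144], [136, 145, 146], [138, 146, 147], [140, 148, 148]], [[133, 144, 146], [131, 141, 144], [118, 128, 140], [104, 113, 140], [117, 124, 145], [142, 146, 149], [150, 152, 149], [153, 153, 150], [154, 154, 151]], [[137, 145, 147], [127, 137, 144], [95, 104, 141], [65, 71, 145], [93, 96, 150], [138, 137, 151], [158, 155, 151], [161, 156, 151], [158, 154, 149]], [[146, 149, 147], [137, 138, 145], [92, 94, 143], [42, 46, 149], [65, 67, 149], [122, 119, 147], [155, 150, 148], [154, 149, 144], [146, 142, 138]], [[159, 155, 150], [153, 148, 149], [119, 116, 145], [68, 69, 144], [66, 69, 136], [110, 109, 134], [139, 136, 136], [137, 136, 132], [132, 131, 130]], [[159, 154, 149], [152, 148, 143], [131, 129, 136], [104, 104, 130], [104, 106, 126], [121, 122, 129], [133, 134, 133], [132, 133, 132], [132, 134, 133]], [[144, 141, 137], [138, 137, 133], [131, 132, 131], [127, 130, 131], [128, 131, 131], [134, 136, 135], [136, 138, 137], [135, 137, 137], [135, 137, 137]], [[133, 133, 132], [132, 133, 
[... 186 characters left out ...]
  66  66  72  98 123 135]
 [121  94  70  62  63  61  63  81 107 127]
 [115  86  63  63  64  63  61  72 101 128]
 [112  86  63  64  66  66  61  62  92 128]
 [115  96  63  56  61  59  54  60  87 117]
 [130 115  75  45  42  42  59  89 107 116]
 [137 126 100  65  55  62  85 113 121 127]
 [131 127 115 103 109 107 104 116 128 137]
 [116 116 118 124 133 133 127 128 136 139]]
(array([286.28712871, 273.07920792]), np.float64(101.0))
[0.50216301 0.02782764 0.0555    ]
peg [0.5496 0.0063 0.074 ] r 0.0521 ang -24.45
red30 [0.5748 0.0536 0.03  ] r 0.0771 ang 19.55
red43 [0.5726 0.0528 0.0435] r 0.0747 ang 19.49
mark [0.4561 0.0473 0.054 ] r 0.05 ang 157.1
notchin [0.4497 0.0501 0.054 ] r 0.057 ang 157.02
```

View pics/rect54.png

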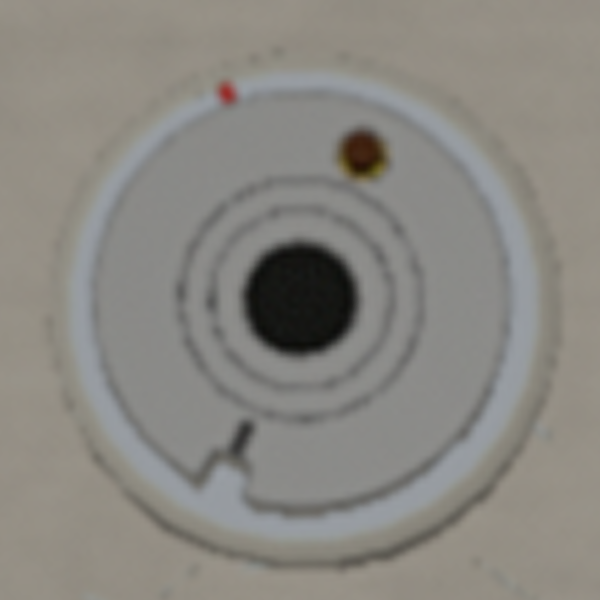

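View pics/rect30.png

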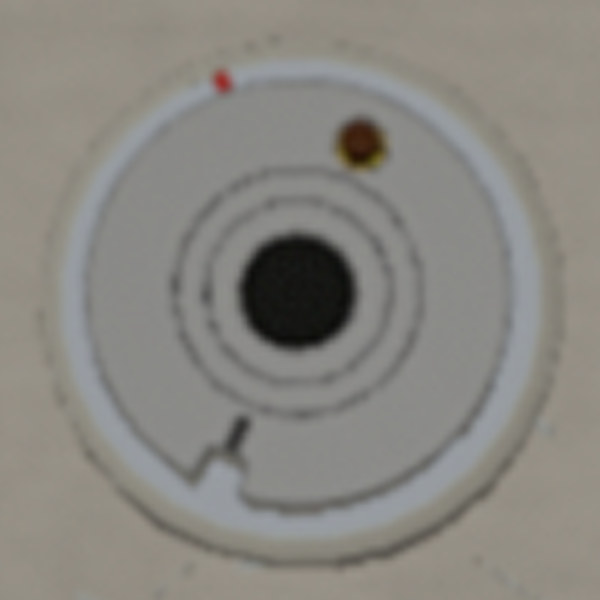

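```bash
python3 - <<'E'
from h import *
from scipy.spatial.transform import Rotation as R
q=[0.7025,-0.0861,0.0858,-0.7012]
print(R.from_quat(q).as_matrix().round(3))
E
```

```text
[[ 0.97  -0.001  0.241]
 [-0.241 -0.002  0.97 ]
 [-0.    -1.    -0.002]]
```

```bash
cat >> h.py <<'E'
from scipy.spatial.transform import Rotation as Rn
C=np.array([.5022,.0278])
def finger(th,off,r=.052):
    t=np.radians(th); return C+r*np.array([np.cos(t),np.sin(t)])+off*np.array([-np.sin(t),np.cos(t)])
def row(pos,phi,s):
    R=Rn.from_quat(s["tcp_rot"]).as_matrix(); d=R.T@(np.asarray(pos)-s["position"])*10
    y=np.degrees(np.arctan2(R[1,2],R[0,2])); dy=(y-phi+180)%360-180
    return np.round([d[0],d[1],d[2],0,dy/90,0],3)
E
python3 - <<'E'
from h import *
from plant import ctrl
s=ctrl.observe(); p=finger(-24,.035); print(p,row([*p,.2],66,s))
E
```

```text
[0.56394015 0.03862379] [ 5.38   0.481 -4.009  0.     0.111  0.   ]
```

Call:
{"api": "carry_out", "payload": {
  "deltas": [
    [0.45,0,-0.34,0,0,0],
    [0.9,0,-0.68,0,0,0],
    [0.95,0,-0.7,0,0,0]
  ],
  "gripper": 255,
  "newtons": 20
}}

```text
time: 0.48
position: [0.2154, 0.4645, 0.248]
tcp_rot: [0.702, -0.087, 0.087, -0.701]
ft_force: [-0.6, 1.2, 0.0]
opening: 0.0321
```

Call:
{"api": "carry_out", "payload": {
  "deltas": [
    [0.45,0,-0.34,0,0,0],
    [0.9,0,-0.68,0,0,0],
    [0.95,0,-0.7,0,0,0]
  ]
}}

```text
time: 0.85
position: [0.2907, 0.3748, 0.2482]
tcp_rot: [0.702, -0.087, 0.087, -0.702]
ft_force: [-0.2, -0.4, 1.0]
opening: -0.0001
```

Call:
{"api": "carry_out", "payload": {
  "deltas": [
    [0.45,0,-0.34,0,0,0],
    [0.9,0,-0.68,0,0,0],
    [0.95,0,-0.7,0,0,0]
  ]
}}

```text
time: 1.23
position: [0.3662, 0.2847, 0.2482]
tcp_rot: [-0.702, 0.087, -0.087, 0.702]
ft_force: [-0.4, 0.5, -0.3]
opening: -0.0
```

Call:
{"api": "carry_out", "payload": {
  "deltas": [
    [0.45,0,-0.34,0,0,0],
    [0.9,0,-0.68,0,0,0],
    [0.95,0,-0.7,0,0,0]
  ]
}}

```text
time: 1.6
position: [0.4417, 0.1944, 0.2481]
tcp_rot: [-0.701, 0.087, -0.087, 0.702]
ft_force: [-0.7, 0.7, 0.5]
opening: -0.0002
```

```bash
python3 - <<'E'
from h import *
from plant import ctrl
s=ctrl.observe(); p=finger(-24,.035); print(p,row([*p,.2],66,s)); print({k:np.round(v,4) for k,v in s.items()})
E
```

```text
[0.56394015 0.03862379] [ 1.565  0.48  -1.212  0.     0.11   0.   ]
{'time': np.float64(1.6), 'q': array([ 2.6980e-01,  1.3580e-01,  1.6911e+00,  6.0000e-04,  1.3142e+00,
       -1.0546e+00]), 'qvel': array([-0.0201,  0.02  , -0.0171,  0.0443,  0.0294, -0.0503]), 'effort': array([ -1.286 , -32.4609, -24.4038,  -0.4094,  -0.1607,  -0.1099]), 'position': array([0.4417, 0.1944, 0.2481]), 'tcp_rot': array([-0.7015,  0.0869, -0.087 ,  0.702 ]), 'ft_force': array([-0.6687,  0.7242,  0.4522]), 'ft_torque': array([-0.0021, -0.0002, -0.0029]), 'opening': np.float64(-0.0002)}
```

Call:
{"api": "carry_out", "payload": {
  "deltas": [
    [0.4,0,-0.3,0,0,0],
    [0.8,0.1,-0.6,0,0.05,0],
    [0.8,0.3,-0.6,0,0.11,0]
  ]
}}

```text
time: 1.98
position: [0.5057, 0.1175, 0.2184]
tcp_rot: [-0.691, 0.147, -0.149, 0.692]
ft_force: [-0.8, 0.4, 0.2]
opening: 0.0001
```

```bash
python3 - <<'E'
from h import *
from plant import ctrl
s=ctrl.observe(); p=finger(-24,.035); print(p,row([*p,.13],66,s)); print(s["position"])
E
```

```text
[0.56394015 0.03862379] [ 0.852  0.885 -0.484  0.    -0.002  0.   ]
[0.50572902 0.11747854 0.21841078]
```

Call:
{"api": "carry_out", "payload": {
  "deltas": [
    [0.42,0.3,-0.24,0,0,0],
    [0.84,0.7,-0.48,0,0,0],
    [0.85,0.885,-0.484,0,0,0],
    [0.85,0.885,-0.484,0,0,0]
  ]
}}

```text
time: 2.48
position: [0.56, 0.0406, 0.1278]
tcp_rot: [-0.692, 0.148, -0.144, 0.692]
ft_force: [-0.0, 0.6, -0.6]
opening: -0.0003
```

```bash
python3 - <<'E'
from h import *
from plant import ctrl
s=ctrl.observe(); print(s["position"])
g=ctrl.grab_frame("side"); np.savez("side1.npz",**g)
print(proj(g,s["position"]), proj(g,s["position"]-[0,0,.017]))
a=g["image"][150:290,190:390]; cv2.imwrite("pics/s1.png",cv2.resize(a,None,fx=4,fy=4,interpolation=cv2.INTER_CUBIC))
f=ctrl.grab_frame("top"); np.savez("top1.npz",**f); a=f["image"][230:380,220:420]; cv2.imwrite("pics/t1.png",cv2.resize(a,None,fx=4,fy=4,interpolation=cv2.INTER_CUBIC))
E
```

```text
[0.56004689 0.040575   0.12779112]
[284.35612468 202.38128109] [284.64202708 209.84671951]
```

View pics/s1.png

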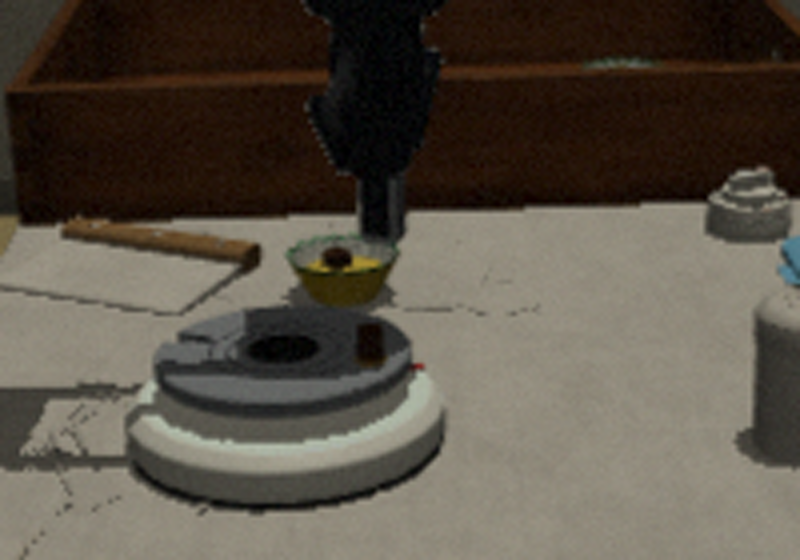

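View pics/t1.png

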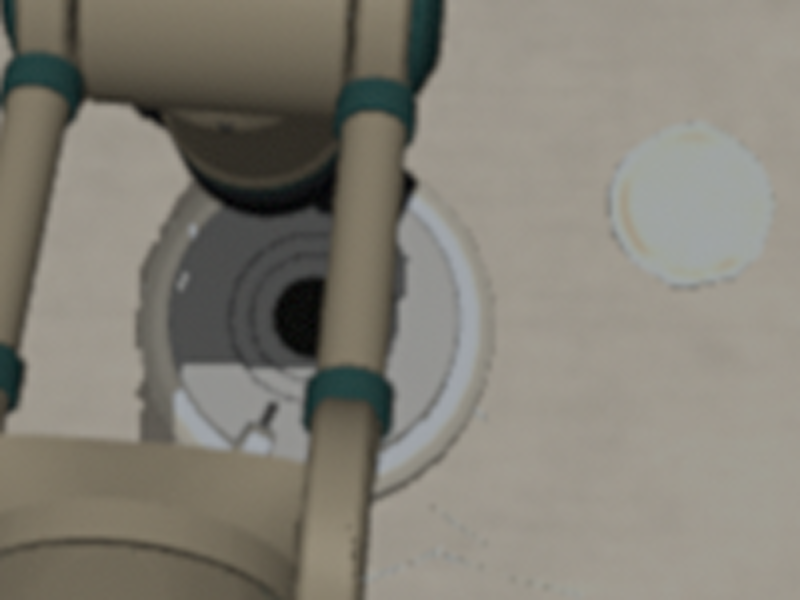

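```bash
python3 - <<'E'
from h import *
from plant import ctrl
s=ctrl.observe(); p=finger(-24,.035); print(p,s["position"],row([*p,.079],66,s)); print(s["ft_force"])
E
```

```text
[0.56394015 0.03862379] [0.56136427 0.04041033 0.13019983] [ 0.031  0.512 -0.006  0.     0.003  0.   ]
[ 0.23664596  0.22446128 -0.51682914]
```

Call:
{"api": "carry_out", "payload": {
  "deltas": [
    [0.015,0.25,0,0,0,0],
    [0.03,0.4,0,0,0,0],
    [0.03,0.51,0,0,0,0],
    [0.03,0.51,0,0,0,0]
  ]
}}

```text
time: 3.08
position: [0.5636, 0.0375, 0.0784]
tcp_rot: [-0.692, 0.147, -0.146, 0.692]
ft_force: [-0.0, 0.5, 0.2]
opening: 0.0004
```

```bash
python3 - <<'E'
from h import *
from plant import ctrl
s=ctrl.observe(); print(s["position"],s["ft_force"])
g=ctrl.grab_frame("side"); np.savez("side2.npz",**g)
a=g["image"][190:280,210:330]; cv2.imwrite("pics/s2.png",cv2.resize(a,None,fx=6,fy=6,interpolation=cv2.INTER_CUBIC))
s=ctrl.observe();print(s["position"],s["ft_force"])
# rows for the push with off 0.0215+
for th,off in [(-24,.035),(-24,.024),(-24,.0215)]+[(-24-i*8,.0215) for i in range(1,12)]:
    print(th,off,row([*finger(th,off),.079],th+90,s).tolist())
E
```

```text
[0.56358339 0.03752636 0.07838703] [-0.01348826  0.52199135  0.21903338]
[0.56406986 0.03740841 0.07893709] [0.83589129 0.88866776 0.22632375]
-24 0.035 [-0.006, -0.001, 0.011, 0.0, 0.002, 0.0]
-24 0.024 [-0.006, -0.001, -0.099, 0.0, 0.002, 0.0]
-24 0.0215 [-0.006, -0.001, -0.124, 0.0, 0.002, 0.0]
-32 0.0215 [0.018, -0.001, -0.199, 0.0, 0.09, 0.0]
-40 0.0215 [0.032, -0.001, -0.276, 0.0, 0.179, 0.0]
-48 0.0215 [0.035, -0.001, -0.355, 0.0, 0.268, 0.0]
-56 0.0215 [0.028, -0.001, -0.433, 0.0, 0.357, 0.0]
-64 0.0215 [0.009, -0.001, -0.509, 0.0, 0.446, 0.0]
-72 0.0215 [-0.02, -0.001, -0.582, 0.0, 0.535, 0.0]
-80 0.0215 [-0.059, -0.001, -0.65, 0.0, 0.624, 0.0]
-88 0.0215 [-0.107, -0.001, -0.712, 0.0, 0.713, 0.0]
-96 0.0215 [-0.163, -0.001, -0.767, 0.0, 0.802, 0.0]
-104 0.0215 [-0.226, -0.001, -0.814, 0.0, 0.89, 0.0]
-112 0.0215 [-0.295, -0.001, -0.851, 0.0, 0.979, 0.0]
```

View pics/s2.png

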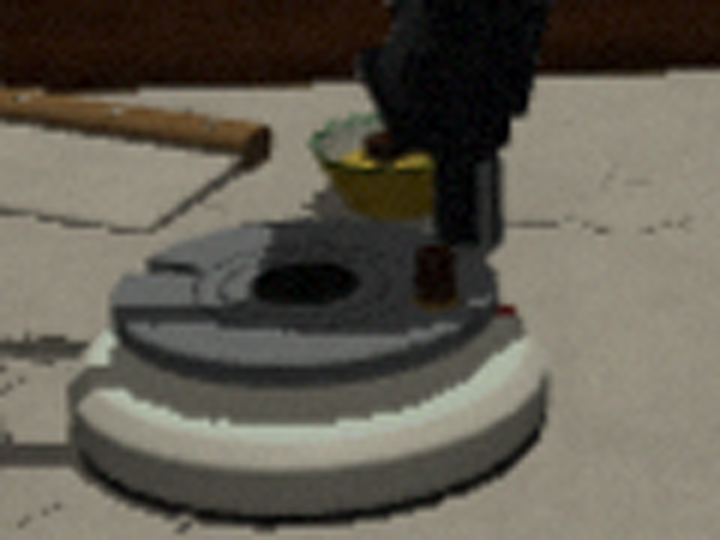

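Call:
{"api": "carry_out", "payload": {
  "deltas": [
    [-0.005,0,-0.03,0,0,0],
    [-0.005,0,-0.06,0,0,0],
    [-0.005,0,-0.08,0,0,0],
    [-0.005,0,-0.1,0,0,0],
    [-0.005,0,-0.115,0,0,0],
    [-0.005,0,-0.13,0,0.01,0],
    [0.003,0,-0.15,0,0.03,0],
    [0.01,0,-0.173,0,0.06,0],
    [0.018,0,-0.199,0,0.09,0],
    [0.026,0,-0.237,0,0.135,0],
    [0.032,0,-0.276,0,0.18,0]
  ]
}}

```text
time: 4.5
position: [0.5559, 0.0107, 0.0788]
tcp_rot: [-0.664, 0.243, -0.243, 0.664]
ft_force: [0.3, 1.4, -0.2]
opening: 0.0001
```

```bash
python3 - <<'E'
from h import *
from plant import ctrl
s=ctrl.observe(); print(s["position"],s["ft_force"],s["ft_torque"])
g=ctrl.grab_frame("side"); np.savez("side3.npz",**g)
a=g["image"][190:280,210:330]; cv2.imwrite("pics/s3.png",cv2.resize(a,None,fx=6,fy=6,interpolation=cv2.INTER_CUBIC))
s=ctrl.observe();print(s["position"],s["ft_force"])
for i in range(-40,-121,-4):
    print(i,row([*finger(i,.0215),.079],i+90,s).tolist())
E
```

```text
[0.55592972 0.01072278 0.07880324] [ 0.33514046  1.35027216 -0.21495545] [ 0.16904131 -0.0694164   0.0594261 ]
[0.55570707 0.01026895 0.07877457] [0.49357378 0.08812377 0.33549924]
-40 [-0.003, -0.002, 0.005, 0.0, -0.004, 0.0]
-44 [0.011, -0.002, -0.031, 0.0, 0.041, 0.0]
-48 [0.023, -0.002, -0.069, 0.0, 0.085, 0.0]
-52 [0.031, -0.002, -0.107, 0.0, 0.129, 0.0]
-56 [0.037, -0.002, -0.146, 0.0, 0.174, 0.0]
-60 [0.041, -0.002, -0.185, 0.0, 0.218, 0.0]
-64 [0.041, -0.002, -0.224, 0.0, 0.263, 0.0]
-68 [0.039, -0.002, -0.264, 0.0, 0.307, 0.0]
-72 [0.034, -0.002, -0.303, 0.0, 0.352, 0.0]
-76 [0.027, -0.002, -0.341, 0.0, 0.396, 0.0]
-80 [0.016, -0.002, -0.379, 0.0, 0.441, 0.0]
-84 [0.003, -0.002, -0.416, 0.0, 0.485, 0.0]
-88 [-0.012, -0.002, -0.452, 0.0, 0.529, 0.0]
-92 [-0.03, -0.002, -0.487, 0.0, 0.574, 0.0]
-96 [-0.05, -0.002, -0.521, 0.0, 0.618, 0.0]
-100 [-0.073, -0.002, -0.553, 0.0, 0.663, 0.0]
-104 [-0.098, -0.002, -0.583, 0.0, 0.707, 0.0]
-108 [-0.125, -0.002, -0.612, 0.0, 0.752, 0.0]
-112 [-0.154, -0.002, -0.639, 0.0, 0.796, 0.0]
-116 [-0.184, -0.002, -0.663, 0.0, 0.841, 0.0]
-120 [-0.216, -0.002, -0.686, 0.0, 0.885, 0.0]
```

View pics/s3.png

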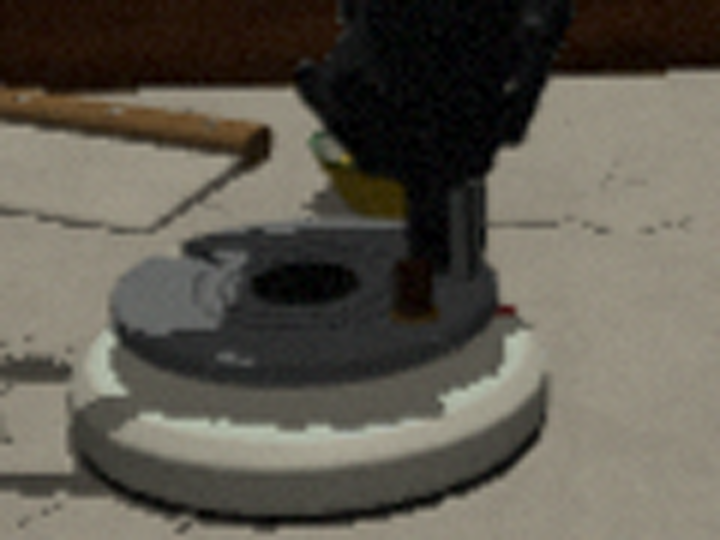

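Call:
{"api": "carry_out", "payload": {
  "deltas": [
    [0.005,0,-0.015,0,0.02,0],
    [0.011,0,-0.031,0,0.041,0],
    [0.023,0,-0.069,0,0.085,0],
    [0.031,0,-0.107,0,0.129,0],
    [0.037,0,-0.146,0,0.174,0],
    [0.041,0,-0.185,0,0.218,0],
    [0.041,0,-0.224,0,0.263,0],
    [0.039,0,-0.264,0,0.307,0],
    [0.034,0,-0.303,0,0.352,0],
    [0.027,0,-0.341,0,0.396,0],
    [0.016,0,-0.379,0,0.441,0],
    [0.003,0,-0.416,0,0.485,0],
    [-0.012,0,-0.452,0,0.529,0],
    [-0.03,0,-0.487,0,0.574,0],
    [-0.05,0,-0.521,0,0.618,0],
    [-0.073,0,-0.553,0,0.663,0],
    [-0.098,0,-0.583,0,0.707,0],
    [-0.112,0,-0.598,0,0.73,0],
    [-0.118,0,-0.605,0,0.74,0]
  ]
}}

```text
time: 6.92
position: [0.5081, -0.0282, 0.079]
tcp_rot: [0.422, -0.567, 0.568, -0.422]
ft_force: [0.9, -0.0, 0.8]
opening: -0.0003
```

```bash
python3 - <<'E'
from h import *
from plant import ctrl
s=ctrl.observe(); print(s["position"],s["ft_force"],s["q"])
g=ctrl.grab_frame("side"); np.savez("side4.npz",**g)
a=g["image"][190:280,210:330]; cv2.imwrite("pics/s4.png",cv2.resize(a,None,fx=6,fy=6,interpolation=cv2.INTER_CUBIC))
s=ctrl.observe();print(s["position"],s["ft_force"])
for i in range(-106,-163,-4):
    print(i,row([*finger(i,.0215),.079],i+90,s).tolist())
E
```

```text
[ 0.50805086 -0.02816941  0.07895359] [ 0.9258073  -0.00731077  0.82089041] [-1.92224793e-01  3.35354513e-01  1.89229843e+00  3.30159018e-05
  9.13235719e-01  9.93475661e-02]
[ 0.50793504 -0.02814931  0.07892232] [0.4933396  0.27466062 0.18406995]
-106 [-0.002, -0.001, 0.006, 0.0, -0.008, 0.0]
-110 [0.012, -0.001, -0.031, 0.0, 0.037, 0.0]
-114 [0.024, -0.001, -0.069, 0.0, 0.081, 0.0]
-118 [0.033, -0.001, -0.107, 0.0, 0.125, 0.0]
-122 [0.039, -0.001, -0.146, 0.0, 0.17, 0.0]
-126 [0.042, -0.001, -0.185, 0.0, 0.214, 0.0]
-130 [0.043, -0.001, -0.224, 0.0, 0.259, 0.0]
-134 [0.041, -0.001, -0.263, 0.0, 0.303, 0.0]
-138 [0.037, -0.001, -0.302, 0.0, 0.348, 0.0]
-142 [0.029, -0.001, -0.341, 0.0, 0.392, 0.0]
-146 [0.019, -0.001, -0.379, 0.0, 0.437, 0.0]
-150 [0.007, -0.001, -0.416, 0.0, 0.481, 0.0]
-154 [-0.009, -0.001, -0.452, 0.0, 0.525, 0.0]
-158 [-0.026, -0.001, -0.487, 0.0, 0.57, 0.0]
-162 [-0.047, -0.001, -0.521, 0.0, 0.614, 0.0]
```

View pics/s4.png

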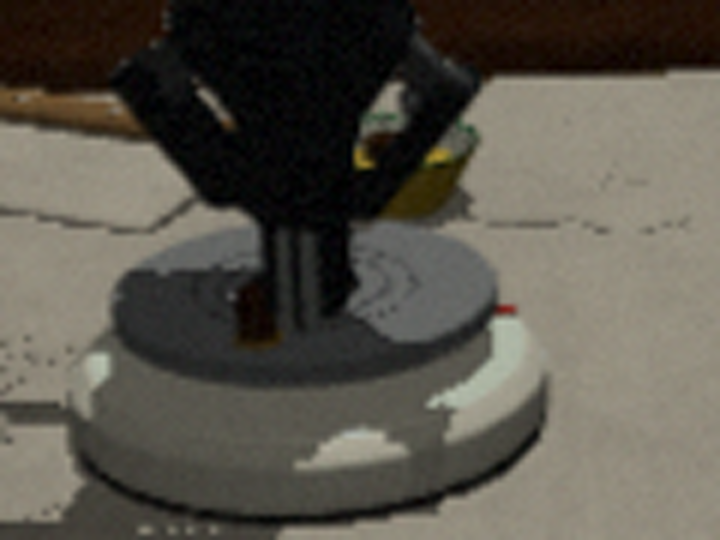

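Call:
{"api": "carry_out", "payload": {
  "deltas": [
    [0.006,0,-0.015,0,0.02,0],
    [0.012,0,-0.031,0,0.037,0],
    [0.024,0,-0.069,0,0.081,0],
    [0.033,0,-0.107,0,0.125,0],
    [0.039,0,-0.146,0,0.17,0],
    [0.042,0,-0.185,0,0.214,0],
    [0.043,0,-0.224,0,0.259,0],
    [0.041,0,-0.263,0,0.303,0],
    [0.037,0,-0.302,0,0.348,0],
    [0.029,0,-0.341,0,0.392,0],
    [0.019,0,-0.379,0,0.437,0],
    [0.013,0,-0.398,0,0.46,0],
    [0.007,0,-0.416,0,0.481,0],
    [-0.001,0,-0.434,0,0.503,0],
    [-0.001,0,-0.434,0,0.503,0]
  ]
}}

```text
time: 8.85
position: [0.466, -0.0154, 0.0788]
tcp_rot: [-0.171, 0.686, -0.686, 0.171]
ft_force: [0.9, -0.5, 0.9]
opening: 0.0001
```

```bash
python3 - <<'E'
from h import *
from plant import ctrl
s=ctrl.observe(); print(s["position"],s["ft_force"],s["q"])
g=ctrl.grab_frame("side"); np.savez("side5.npz",**g)
a=g["image"][190:280,210:330]; cv2.imwrite("pics/s5.png",cv2.resize(a,None,fx=6,fy=6,interpolation=cv2.INTER_CUBIC))
f=ctrl.grab_frame("top"); np.savez("top5.npz",**f); a=f["image"][250:370,240:360]; cv2.imwrite("pics/t5.png",cv2.resize(a,None,fx=5,fy=5,interpolation=cv2.INTER_CUBIC))
E
```

```text
[ 0.46602281 -0.01542289  0.07877815] [ 0.94652864 -0.4837366   0.91196036] [-1.82516445e-01  2.82547804e-01  1.98043077e+00  6.97081867e-05
  8.78955096e-01  8.98638714e-01]
```

View pics/s5.png

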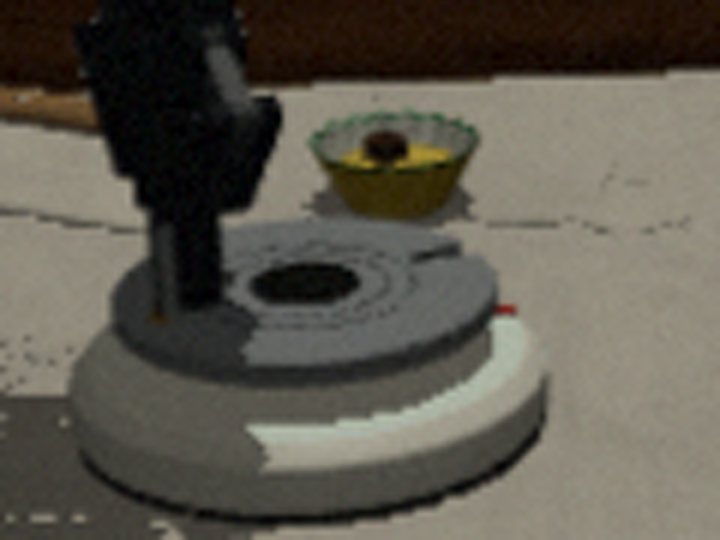

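View pics/t5.png

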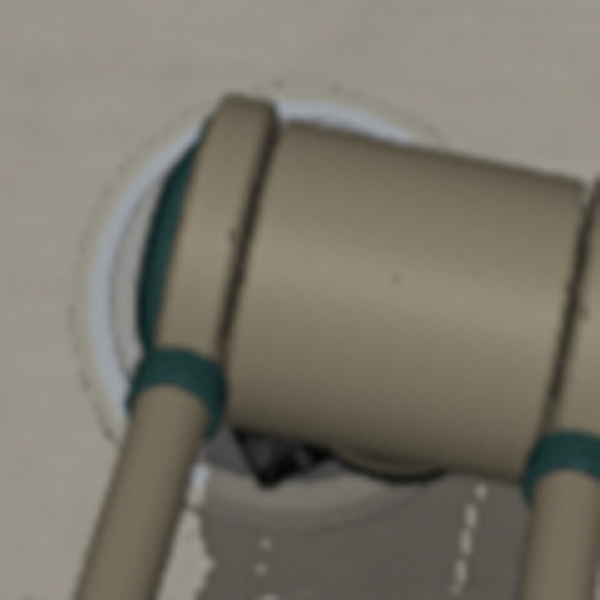

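```bash
python3 - <<'E'
from h import *
g=dict(np.load("side5.npz")); c=[*C,.054]
z=lambda x,y:((x+.5)/6-.5+210,(y+.5)/6-.5+190)
print(ray_z(g,z(305,283),.0555))
r=rect(g,c,.08,.054,n=640)
for a in (19.5,):
    pass
cv2.imwrite("pics/r5.png",r)
E
```

```text
[0.50530218 0.02674972 0.0555    ]
```

View pics/r5.png

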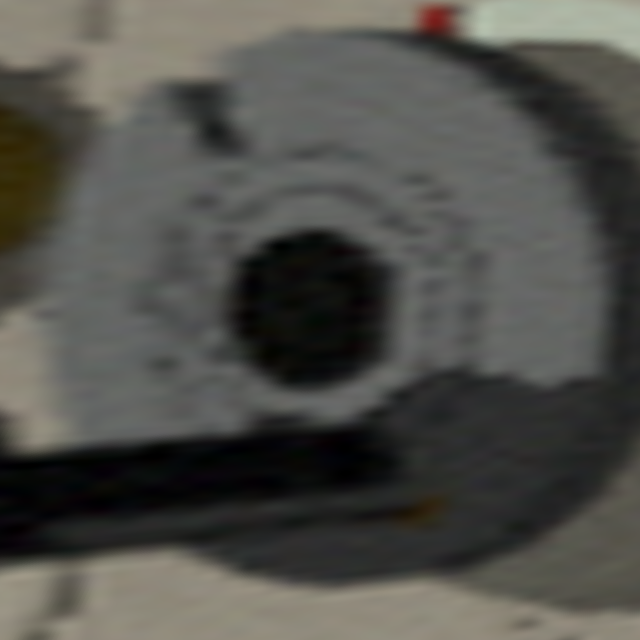

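```bash
python3 - <<'E'
from h import *
from plant import ctrl
s=ctrl.observe(); print(s["position"])
for i in (-152,-154,-156,-157,-158,-159,-160,-161): print(i,row([*finger(i,.0215),.079],i+90,s).tolist())
i=-158.5
print(row([*finger(i,.033),.079],i+90,s).tolist())
E
```

```text
[ 0.46602722 -0.0154575   0.0787308 ]
-152 [-0.002, -0.003, 0.003, 0.0, 0.001, 0.0]
-154 [0.005, -0.003, -0.015, 0.0, 0.023, 0.0]
-156 [0.011, -0.003, -0.034, 0.0, 0.045, 0.0]
-157 [0.014, -0.003, -0.043, 0.0, 0.056, 0.0]
-158 [0.017, -0.003, -0.053, 0.0, 0.067, 0.0]
-159 [0.02, -0.003, -0.062, 0.0, 0.079, 0.0]
-160 [0.022, -0.003, -0.072, 0.0, 0.09, 0.0]
-161 [0.025, -0.003, -0.081, 0.0, 0.101, 0.0]
[0.032, -0.003, 0.057, 0.0, 0.073, 0.0]
```

Call:
{"api": "carry_out", "payload": {
  "deltas": [
    [0.005,0,-0.015,0,0.023,0],
    [0.011,0,-0.034,0,0.045,0],
    [0.014,0,-0.043,0,0.056,0],
    [0.017,0,-0.053,0,0.067,0],
    [0.019,0,-0.058,0,0.073,0],
    [0.019,0,-0.058,0,0.073,0],
    [0.024,0,-0.03,0,0.073,0],
    [0.03,0,0.05,0,0.073,0],
    [0.03,-0.3,0.15,0,0.073,0],
    [0.03,-0.8,0.5,0,0.073,0],
    [0.03,-1,1,0,0.073,0]
  ]
}}

```text
time: 10.32
position: [0.5122, -0.106, 0.1818]
tcp_rot: [0.131, -0.694, 0.695, -0.134]
ft_force: [0.4, 0.3, 0.0]
opening: 0.0
```

Call:
{"api": "carry_out", "payload": {
  "deltas": [
    [-0.2,0,0.4,0,0,0],
    [-0.4,0,0.8,0,0,0],
    [-0.6,0,1,0,0,0]
  ]
}}

```text
time: 10.7
position: [0.6045, -0.1788, 0.1785]
tcp_rot: [0.131, -0.695, 0.695, -0.131]
ft_force: [-0.4, 0.2, 0.6]
opening: 0.0002
```

```bash
python3 - <<'E'
from h import *
from plant import ctrl
s=ctrl.observe(); print(s["position"],s["time"],s["ft_force"])
f=ctrl.grab_frame("top"); np.savez("top6.npz",**f); a=f["image"][250:370,240:360]; cv2.imwrite("pics/t6.png",cv2.resize(a,None,fx=5,fy=5,interpolation=cv2.INTER_CUBIC))
E
```

```text
[ 0.60446601 -0.17881917  0.17846829] 10.7 [-0.42585543  0.15996409  0.58095582]
```

View pics/t6.png

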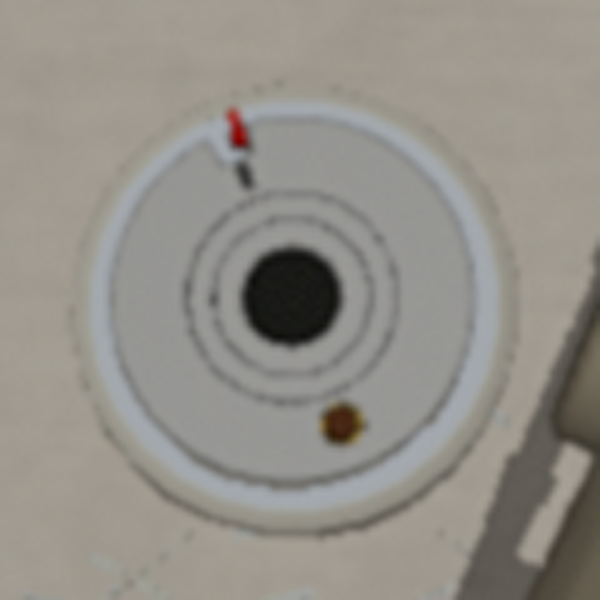

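```bash
python3 - <<'E'
from h import *
f=dict(np.load("top6.npz")); cv2.imwrite("pics/z6.png",cv2.resize(f["image"][265:295,270:310],None,fx=20,fy=20,interpolation=cv2.INTER_CUBIC))
z=lambda x,y:((x+.5)/5-.5+240,(y+.5)/5-.5+250)
c=ray_z(f,z(291,297),.0555)
def pol(n,p,hz):
    d=ray_z(f,p,hz)-c; print(n,'r',np.hypot(*d[:2]).round(4),'ang',np.degrees(np.arctan2(d[1],d[0])).round(2))
pol('peg',z(341,424),.074);pol('mark',z(244,175),.054);pol('pin',z(239,133),.0425);pol('red',z(234,116),.03)
E
```

```text
peg r 0.0527 ang -156.77
mark r 0.0506 ang 22.82
pin r 0.0686 ang 19.43
red r 0.0778 ang 19.37
```

View pics/z6.png

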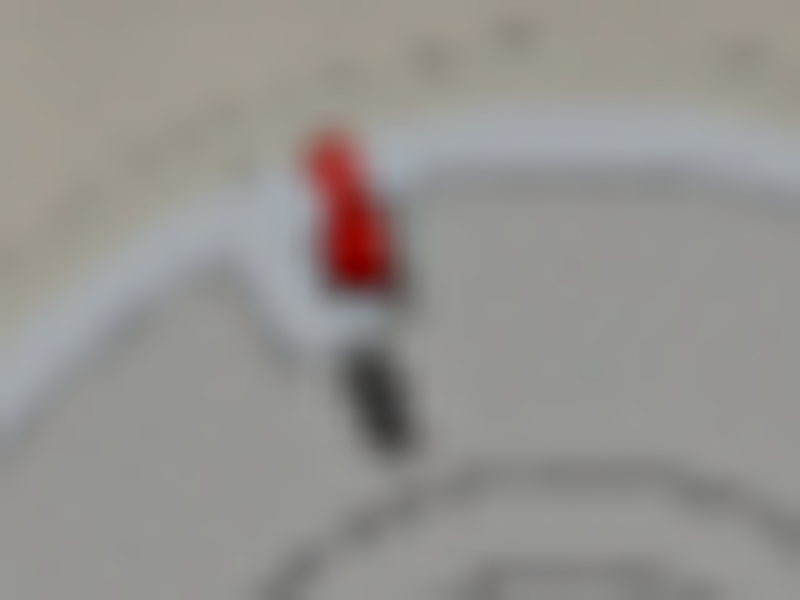

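```bash
python3 - <<'E'
from h import *
from plant import ctrl
s=ctrl.observe(); print(s["position"])
print(row([*finger(-158.5,.045),.13],-68.5,s).tolist())
E
```

```text
[ 0.60807123 -0.1799951   0.1781676 ]
[0.749, 0.472, -1.872, 0.0, -0.001, 0.0]
```

Call:
{"api": "carry_out", "payload": {
  "deltas": [
    [0.2,0,-0.5,0,0,0],
    [0.4,0,-1,0,0,0]
  ]
}}

```text
time: 11.0
position: [0.5284, -0.0976, 0.1779]
tcp_rot: [-0.132, 0.695, -0.694, 0.131]
ft_force: [0.4, 1.1, 0.7]
opening: -0.0001
```

Call:
{"api": "carry_out", "payload": {
  "deltas": [
    [0.2,0.1,-0.5,0,0,0],
    [0.35,0.4,-0.86,0,0,0],
    [0.35,0.47,-0.86,0,0,0],
    [0.35,0.47,-0.86,0,0,0]
  ]
}}

```text
time: 11.5
position: [0.4657, -0.031, 0.1317]
tcp_rot: [0.132, -0.695, 0.695, -0.132]
ft_force: [0.9, 1.2, 0.8]
opening: 0.0
```

```bash
python3 - <<'E'
from h import *
from plant import ctrl
s=ctrl.observe(); print(s["position"])
for i,o in ((-158.5,.033),(-158.5,.024),(-158.5,.0215),(-160,.0215),(-161,.0215),(-162,.0215)): print(row([*finger(i,o),.079],i+90,s).tolist())
E
```

```text
[ 0.46566183 -0.03096117  0.131704  ]
[-0.035, 0.527, -0.083, 0.0, 0.0, 0.0]
[-0.035, 0.527, -0.173, 0.0, 0.0, 0.0]
[-0.035, 0.527, -0.198, 0.0, 0.0, 0.0]
[-0.03, 0.527, -0.212, 0.0, 0.017, 0.0]
[-0.026, 0.527, -0.221, 0.0, 0.028, 0.0]
[-0.023, 0.527, -0.23, 0.0, 0.039, 0.0]
```

Call:
{"api": "carry_out", "payload": {
  "deltas": [
    [-0.03,0.25,-0.03,0,0,0],
    [-0.035,0.45,-0.06,0,0,0],
    [-0.035,0.52,-0.083,0,0,0],
    [-0.035,0.525,-0.083,0,0,0],
    [-0.035,0.525,-0.083,0,0,0]
  ]
}}

```text
time: 12.12
position: [0.4665, -0.0221, 0.08]
tcp_rot: [0.131, -0.694, 0.695, -0.132]
ft_force: [-0.7, 0.3, 1.0]
opening: -0.0002
```

```bash
python3 - <<'E'
from h import *
from plant import ctrl
s=ctrl.observe(); print(s["position"])
for i,o in ((-158.5,.024),(-158.5,.0215),(-160,.0215),(-161,.0215),(-162,.0215)): print(row([*finger(i,o),.079],i+90,s).tolist())
E
```

```text
[ 0.46648949 -0.02209378  0.08004346]
[0.005, 0.01, -0.093, 0.0, -0.0, 0.0]
[0.005, 0.01, -0.118, 0.0, -0.0, 0.0]
[0.01, 0.01, -0.132, 0.0, 0.016, 0.0]
[0.014, 0.01, -0.141, 0.0, 0.027, 0.0]
[0.017, 0.01, -0.15, 0.0, 0.039, 0.0]
```

Call:
{"api": "carry_out", "payload": {
  "deltas": [
    [0,0,-0.04,0,0,0],
    [0.005,0,-0.08,0,0,0],
    [0.005,0,-0.1,0,0,0],
    [0.005,0,-0.118,0,0,0],
    [0.01,0,-0.132,0,0.016,0],
    [0.014,0,-0.141,0,0.027,0],
    [0.017,0,-0.15,0,0.039,0],
    [0.017,0,-0.15,0,0.039,0],
    [0.017,0,-0.15,0,0.039,0]
  ]
}}

```text
time: 13.25
position: [0.4583, -0.0083, 0.0793]
tcp_rot: [-0.111, 0.698, -0.698, 0.11]
ft_force: [-0.8, -0.7, 0.5]
opening: -0.0001
```

```bash
python3 - <<'E'
from h import *
from plant import ctrl
s=ctrl.observe(); print(s["position"],s["ft_force"])
g=ctrl.grab_frame("side"); np.savez("side7.npz",**g)
a=g["image"][190:280,210:330]; cv2.imwrite("pics/s7.png",cv2.resize(a,None,fx=6,fy=6,interpolation=cv2.INTER_CUBIC))
for i,o in ((-162,.0215),(-162,.033)): print(finger(i,o),row([*finger(i,o),.079],i+90,s).tolist())
E
```

```text
[ 0.45830052 -0.00830782  0.0792734 ] [-0.76551342 -0.65614812  0.4599676 ]
[ 0.45938893 -0.0087166 ] [-0.009, 0.003, 0.007, 0.0, -0.0, 0.0]
[ 0.46294262 -0.01965375] [-0.009, 0.003, 0.122, 0.0, -0.0, 0.0]
```

View pics/s7.png

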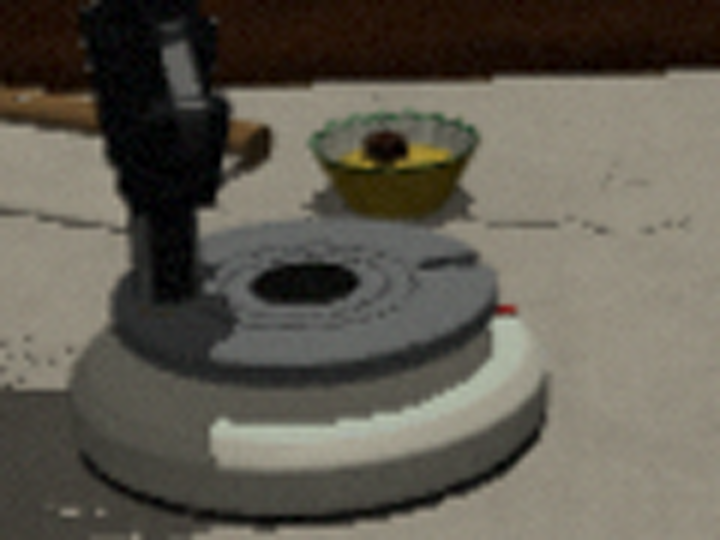

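Call:
{"api": "carry_out", "payload": {
  "deltas": [
    [0,0,0.03,0,0,0],
    [0,0,0.12,0,0,0],
    [0,-0.3,0.2,0,0,0],
    [0,-0.8,0.5,0,0,0],
    [0,-1,1,0,0,0]
  ]
}}

```text
time: 13.92
position: [0.4907, -0.1042, 0.1822]
tcp_rot: [0.11, -0.698, 0.699, -0.113]
ft_force: [1.5, 0.3, 0.1]
opening: -0.0001
```

Call:
{"api": "carry_out", "payload": {
  "deltas": [
    [-0.2,0,0.4,0,0,0],
    [-0.4,0,0.8,0,0,0],
    [-0.6,0,1,0,0,0]
  ]
}}

```text
time: 14.3
position: [0.5784, -0.1828, 0.1791]
tcp_rot: [0.11, -0.698, 0.699, -0.11]
ft_force: [-0.2, -0.1, 0.3]
opening: -0.0001
```

```bash
python3 - <<'E'
from h import *
from plant import ctrl
s=ctrl.observe(); print(s["position"],s["time"],s["ft_force"])
f=ctrl.grab_frame("top"); np.savez("top8.npz",**f); a=f["image"][250:370,240:360]; cv2.imwrite("pics/t8.png",cv2.resize(a,None,fx=5,fy=5,interpolation=cv2.INTER_CUBIC))
cv2.imwrite("pics/z8.png",cv2.resize(f["image"][265:295,270:310],None,fx=20,fy=20,interpolation=cv2.INTER_CUBIC))
E
```

```text
[ 0.57839737 -0.18275247  0.17911543] 14.3 [-0.2216292  -0.11391135  0.32269298]
```

View pics/t8.png

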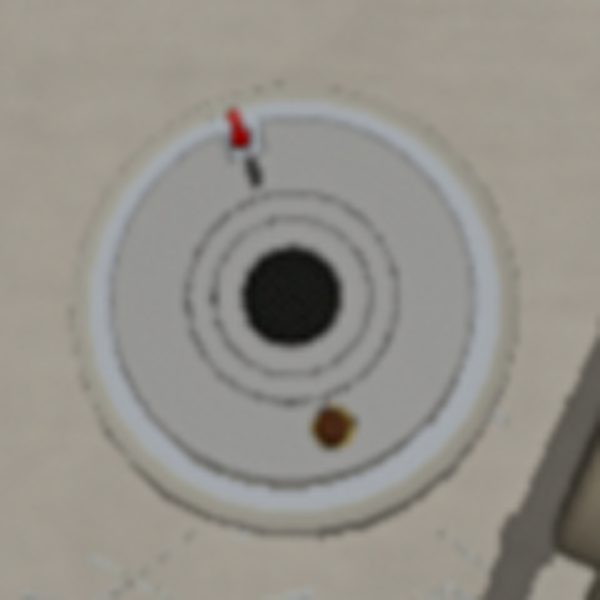

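View pics/z8.png

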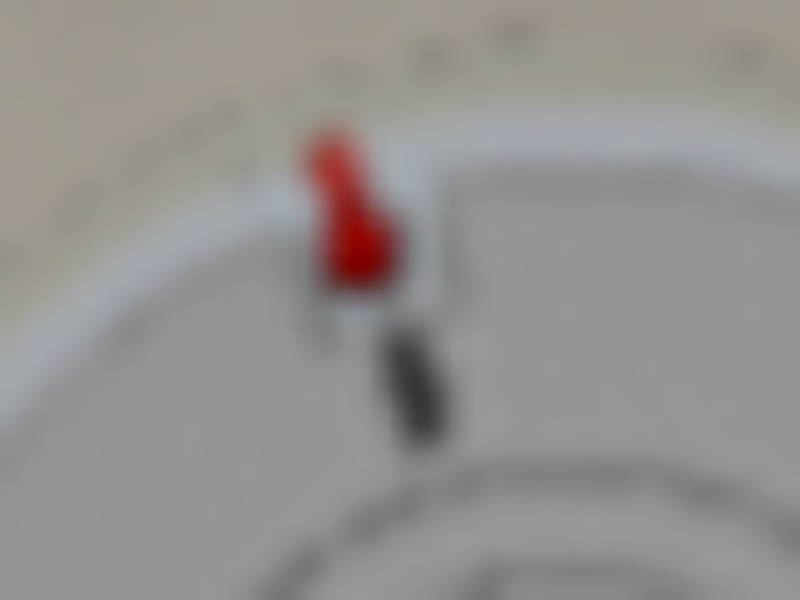

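```bash
python3 - <<'E'
from h import *
f6=dict(np.load("top6.npz"));f=dict(np.load("top8.npz"))
z=lambda x,y:((x+.5)/20-.5+270,(y+.5)/20-.5+265)
z5=lambda x,y:((x+.5)/5-.5+240,(y+.5)/5-.5+250)
c=ray_z(f,z5(291,297),.0555)
def cen(f,lo,hi,fun):
    im=f["image"].astype(float)[lo[1]:hi[1],lo[0]:hi[0]]; w=np.clip(fun(im),0,None); v,u=np.mgrid[lo[1]:hi[1],lo[0]:hi[0]]
    return (w*u).sum()/w.sum(),(w*v).sum()/w.sum()
def pol(n,p,hz):
    d=ray_z(f,p,hz)-c; print(n,np.round(p,2),'r',np.hypot(*d[:2]).round(4),'ang',np.degrees(np.arctan2(d[1],d[0])).round(2))
dark=lambda t: lambda im: t-im.max(-1)
pad=cen(f,(284,294),(313,323),dark(90)); print(pad); c=ray_z(f,pad,.0555); print(c)
print('6'); pol('mark',cen(f6,(285,281),(293,289),dark(125)),.054); pol('peg',cen(f6,(301,328),(315,341),lambda im:115-im[...,0]),.0645)
print('8'); pol('mark',cen(f,(286,281),(294,289),dark(125)),.054); pol('peg',cen(f,(299,328),(313,342),lambda im:115-im[...,0]),.0645)
for n,ff in (('0',dict(np.load("top0.npz"))),('6',f6),('8',f)):
    red=lambda im: im[...,2]-im[...,1]-20
    pol('red ledge',cen(ff,(283,268),(290,274 if n!='0' else 278),red),.03)
    pol('pin',cen(ff,(283,275),(292,280),red),.0425)
# predicted pixel of pin
for a in (18.5,19.5,20.5):
    t=np.radians(a); print(a,proj(f,[c[0]+.068*np.cos(t),c[1]+.068*np.sin(t),.0435]))
E
```

```text
(np.float64(297.81130838568697), np.float64(308.9151051625239))
[0.50232506 0.02781113 0.0555    ]
6
mark [288.47 284.53] r 0.0505 ang 22.7
peg [307.88 334.4 ] r 0.0524 ang -156.7
8
mark [290.25 283.91] r 0.0505 ang 18.59
peg [306.05 335.01] r 0.0523 ang -160.64
red ledge [286.28 273.02] r 0.0773 ang 19.69
pin [286. 275.] r 0.0716 ang 20.99
red ledge [286.21 272.59] r 0.0782 ang 19.59
pin [287.29 276.58] r 0.0679 ang 19.85
red ledge [286.21 272.58] r 0.0782 ang 19.58
pin [287.35 276.62] r 0.0677 ang 19.77
18.5 [288.02217609 276.18172888]
19.5 [287.44026223 276.36471119]
20.5 [286.86145356 276.5577018 ]
```

```bash
python3 - <<'E'
from h import *
from plant import ctrl
s=ctrl.observe(); print(s["position"])
print(finger(-161,-.032),row([*finger(-161,-.032),.13],-71,s).tolist())
E
```

```text
[ 0.58196937 -0.18420288  0.17888713]
[0.44261485 0.04112705] [0.638, 0.476, -2.574, 0.0, -0.013, 0.0]
```

Call:
{"api": "carry_out", "payload": {
  "deltas": [
    [0.2,0,-0.5,0,0,0],
    [0.4,0,-1,0,0,0]
  ]
}}

```text
time: 14.6
position: [0.5074, -0.097, 0.1785]
tcp_rot: [-0.11, 0.699, -0.698, 0.11]
ft_force: [-0.5, 0.9, 0.1]
opening: 0.0
```

Call:
{"api": "carry_out", "payload": {
  "deltas": [
    [0.1,0,-0.5,0,0,0],
    [0.24,0,-1,0,0,0]
  ]
}}

```text
time: 14.85
position: [0.4536, -0.0086, 0.1792]
tcp_rot: [-0.11, 0.699, -0.698, 0.11]
ft_force: [-0.5, 1.4, 0.1]
opening: 0.0003
```

Call:
{"api": "carry_out", "payload": {
  "deltas": [
    [0,0,-0.4,0,0,0],
    [0,0.3,-0.57,0,-0.013,0],
    [0,0.48,-0.57,0,-0.013,0],
    [0,0.48,-0.57,0,-0.013,0]
  ]
}}

```text
time: 15.35
position: [0.4356, 0.0448, 0.1303]
tcp_rot: [-0.119, 0.698, -0.697, 0.117]
ft_force: [0.7, -0.1, 0.6]
opening: 0.0001
```

```bash
python3 - <<'E'
from h import *
from plant import ctrl
s=ctrl.observe(); print(s["position"])
print(finger(-161,-.032),row([*finger(-161,-.032),.079],-71,s).tolist())
E
```

```text
[0.43562428 0.04478157 0.13028279]
[0.44261485 0.04112705] [-0.056, 0.513, 0.058, 0.0, 0.002, 0.0]
```

Call:
{"api": "carry_out", "payload": {
  "deltas": [
    [-0.03,0.25,0.01,0,0,0],
    [-0.05,0.45,0.02,0,0,0],
    [-0.055,0.51,0.03,0,0,0],
    [-0.055,0.51,0.04,0,0,0],
    [-0.055,0.51,0.055,0,0,0],
    [-0.055,0.51,0.055,0,0,0]
  ]
}}

```text
time: 16.1
position: [0.4445, 0.0411, 0.081]
tcp_rot: [0.117, -0.697, 0.697, -0.118]
ft_force: [0.2, -0.1, -0.1]
opening: 0.0004
```

```bash
python3 - <<'E'
from h import *
from plant import ctrl
s=ctrl.observe(); print(s["position"],s["ft_force"])
for i,o in ((-161,-.032),(-161,-.023),(-161,-.0201),(-160,-.0201)): print(finger(i,o),row([*finger(i,o),.079],i+90,s).tolist())
E
```

```text
[0.44450583 0.04111266 0.08100069] [ 0.196193   -0.09981841 -0.10688826]
[0.44261485 0.04112705] [0.018, 0.02, -0.006, 0.0, 0.002, 0.0]
[0.44554497 0.03261738] [0.018, 0.02, 0.084, 0.0, 0.002, 0.0]
[0.44648911 0.02987538] [0.018, 0.02, 0.113, 0.0, 0.002, 0.0]
[0.44646138 0.02890277] [0.022, 0.02, 0.122, 0.0, -0.01, 0.0]
```

Call:
{"api": "carry_out", "payload": {
  "deltas": [
    [0,0,0.03,0,0,0],
    [0.01,0.01,0.06,0,0,0],
    [0.018,0.02,0.084,0,0,0],
    [0.018,0.02,0.084,0,0,0],
    [0.018,0.02,0.084,0,0,0]
  ]
}}

```text
time: 16.73
position: [0.445, 0.0327, 0.0782]
tcp_rot: [-0.118, 0.697, -0.697, 0.118]
ft_force: [0.5, -0.8, -0.1]
opening: -0.0002
```

```bash
python3 - <<'E'
from h import *
from plant import ctrl
P=[]
s=ctrl.observe(); print(s["position"],s["ft_force"])
for i,o in ((-161,-.023),(-161,-.0201),(-160,-.0201)): print(finger(i,o),row([*finger(i,o),.079],i+90,s).tolist())
E
```

```text
[0.44495883 0.03273639 0.07823818] [ 0.45070345 -0.82953461 -0.13118726]
[0.44554497 0.03261738] [-0.005, -0.008, 0.003, 0.0, 0.002, 0.0]
[0.44648911 0.02987538] [-0.005, -0.008, 0.032, 0.0, 0.002, 0.0]
[0.44646138 0.02890277] [-0.002, -0.008, 0.041, 0.0, -0.01, 0.0]
```

Well-positioned; now the small counter-push, then retreat upward to look.

Call:
{"api": "carry_out", "payload": {
  "deltas": [
    [-0.002,0,0.015,0,0,0],
    [-0.002,0,0.028,0,0,0],
    [-0.002,0,0.036,0,0,0],
    [-0.002,0,0.041,0,-0.005,0],
    [-0.002,0,0.041,0,-0.005,0]
  ]
}}

```text
time: 17.35
position: [0.4464, 0.0291, 0.0782]
tcp_rot: [-0.12, 0.697, -0.697, 0.12]
ft_force: [-0.4, 0.8, 0.5]
opening: 0.0002
```

```bash
python3 - <<'E'
from h import *
from plant import ctrl
s=ctrl.observe(); print(s["position"],s["ft_force"])
f=ctrl.grab_frame("top");cv2.imwrite("pics/t9.png",cv2.resize(f["image"][250:370,240:360],None,fx=5,fy=5,interpolation=cv2.INTER_CUBIC))
E
```

```text
[0.44637227 0.02907866 0.07824124] [-0.41656315  0.7887151   0.46786225]
```

View pics/t9.png

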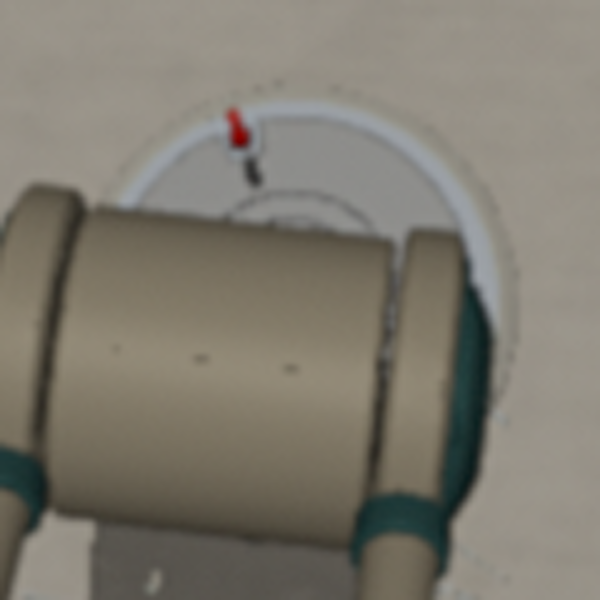

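```bash
cat >> h.py <<'E'
def cen(f,lo,hi,fun):
    im=f["image"].astype(float)[lo[1]:hi[1],lo[0]:hi[0]]; w=np.clip(fun(im),0,None); v,u=np.mgrid[lo[1]:hi[1],lo[0]:hi[0]]
    return (w*u).sum()/w.sum(),(w*v).sum()/w.sum()
def pol(f,n,p,hz,c=np.array([.50232,.02781,0])):
    d=ray_z(f,p,hz)-c; print(n,np.round(p,2),'r',np.hypot(*d[:2]).round(4),'ang',np.degrees(np.arctan2(d[1],d[0])).round(2))
E
python3 - <<'E'
from h import *
from plant import ctrl
f=ctrl.grab_frame("top"); np.savez("top9.npz",**f)
pol(f,'mark',cen(f,(286,281),(294,289),lambda im:125-im.max(-1)),.054)
cv2.imwrite("pics/z9.png",cv2.resize(f["image"][265:295,270:310],None,fx=20,fy=20,interpolation=cv2.INTER_CUBIC))
E
```

```text
mark [290.05 284.  ] r 0.0505 ang 19.07
```

View pics/z9.png

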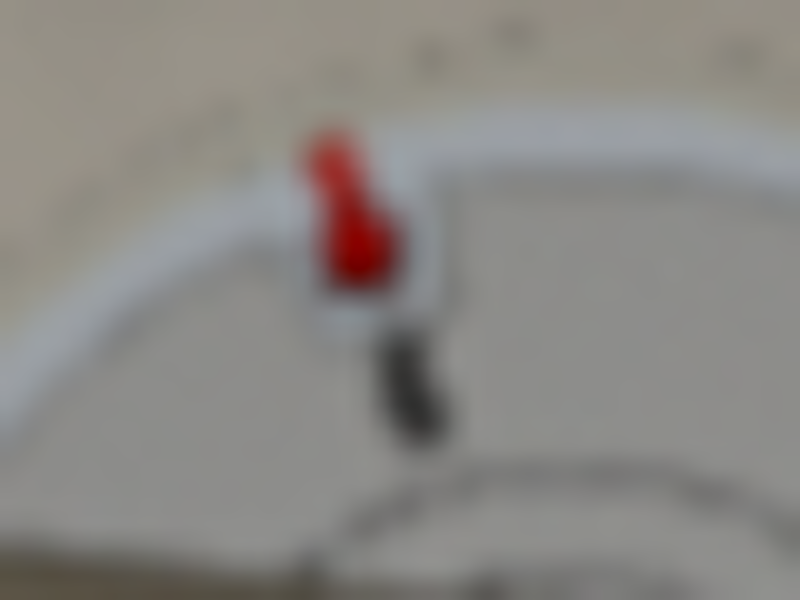

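Call:
{"api": "carry_out", "payload": {
  "deltas": [
    [0,0,0.004,0,0,0],
    [0,0,0.008,0,0,0],
    [0,0,0.008,0,0,0]
  ]
}}

```text
time: 17.82
position: [0.4467, 0.0282, 0.0783]
tcp_rot: [-0.12, 0.697, -0.697, 0.12]
ft_force: [-1.8, 1.8, -0.6]
opening: 0.0001
```

```bash
python3 - <<'E'
from h import *
from plant import ctrl
s=ctrl.observe(); print(s["position"],s["ft_force"])
f=ctrl.grab_frame("top"); np.savez("top10.npz",**f)
pol(f,'mark',cen(f,(286,281),(294,289),lambda im:125-im.max(-1)),.054)
pol(f,'pin',cen(f,(283,275),(292,280),lambda im: im[...,2]-im[...,1]-20),.0425)
cv2.imwrite("pics/z10.png",cv2.resize(f["image"][265:295,270:310],None,fx=20,fy=20,interpolation=cv2.INTER_CUBIC))
E
```

```text
[0.44665916 0.02817728 0.07826261] [-1.78245578  1.84519734 -0.57252679]
mark [289.65 284.26] r 0.0503 ang 20.08
pin [287.41 276.6 ] r 0.0677 ang 19.66
```

View pics/z10.png

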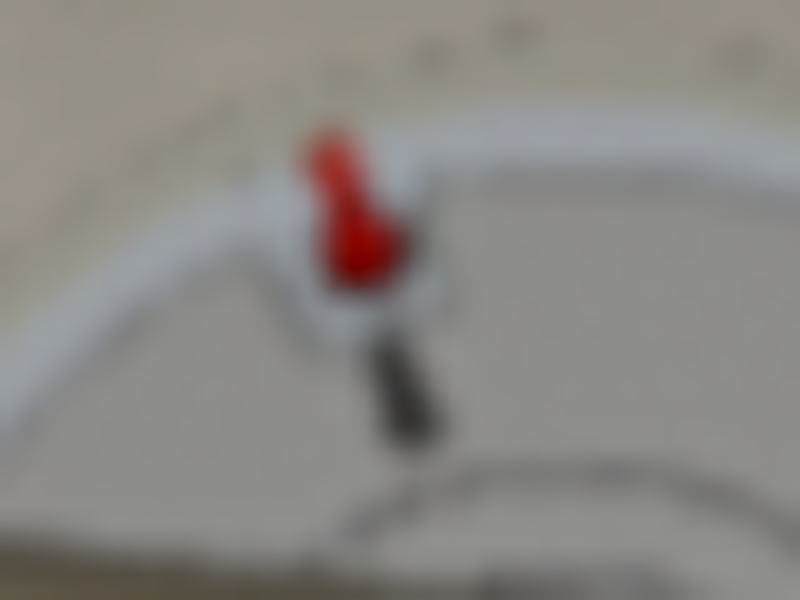

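Call:
{"api": "carry_out", "payload": {
  "deltas": [
    [0,0,-0.03,0,0,0],
    [0,0,-0.1,0,0,0],
    [0,-0.3,-0.12,0,0,0],
    [0,-0.5,-0.12,0,0,0],
    [0,-0.5,-0.12,0,0,0]
  ]
}}

```text
time: 18.5
position: [0.4439, 0.0398, 0.1295]
tcp_rot: [0.119, -0.696, 0.697, -0.122]
ft_force: [0.4, 0.1, 0.2]
opening: -0.0
```

```bash
python3 - <<'E'
from h import *
from plant import ctrl
s=ctrl.observe(); print(s["position"],s["ft_force"])
print(row([*C,.12],-71,s).tolist())
f=ctrl.grab_frame("top")
pol(f,'mark',cen(f,(286,281),(294,289),lambda im:125-im.max(-1)),.054)
E
```

```text
[0.44394227 0.03975285 0.12954414] [0.42663466 0.13788734 0.16022396]
[-0.508, 0.098, 0.308, 0.0, 0.007, 0.0]
mark [289.65 284.27] r 0.0502 ang 20.08
```

Call:
{"api": "carry_out", "payload": {
  "deltas": [
    [-0.25,0,0.15,0,0,0],
    [-0.5,0.05,0.3,0,0,0],
    [-0.508,0.2,0.308,0,0,0],
    [-0.508,0.4,0.308,0,0,0],
    [-0.508,0.45,0.308,0,0,0],
    [-0.508,0.45,0.308,0,0,0]
  ]
}}

```text
time: 19.3
position: [0.4996, 0.0277, 0.0825]
tcp_rot: [-0.121, 0.697, -0.697, 0.12]
ft_force: [-0.0, -0.3, 0.7]
opening: 0.0001
```

```bash
python3 - <<'E'
from h import *
from plant import ctrl
s=ctrl.observe(); print(s["position"],s["ft_force"])
print(row([*C,.0725],-71,s).tolist(),row([*C,.0655],-71,s).tolist())
g=ctrl.grab_frame("side"); np.savez("side11.npz",**g)
a=g["image"][190:280,210:330]; cv2.imwrite("pics/s11.png",cv2.resize(a,None,fx=6,fy=6,interpolation=cv2.INTER_CUBIC))
E
```

```text
[0.49957014 0.02773721 0.08248002] [-0.02546135 -0.2638948   0.69314466]
[-0.025, 0.1, 0.008, 0.0, 0.007, 0.0] [-0.025, 0.17, 0.008, 0.0, 0.007, 0.0]
```

View pics/s11.png

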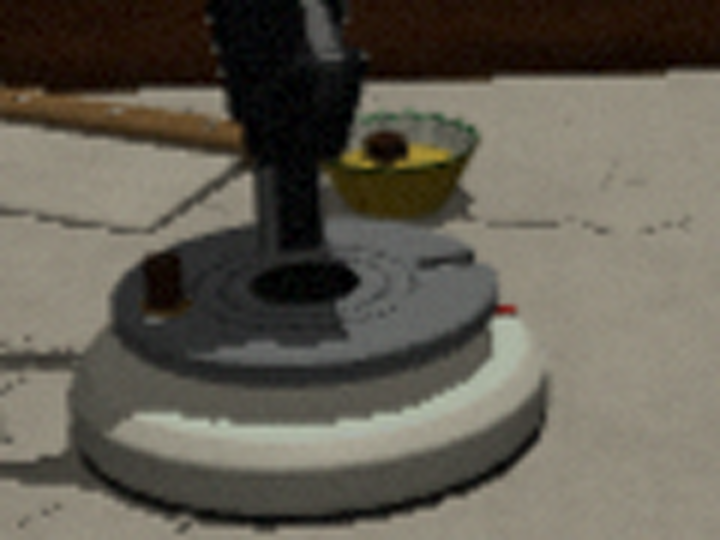

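Call:
{"api": "carry_out", "payload": {
  "deltas": [
    [-0.01,0.04,0.005,0,0,0],
    [-0.02,0.07,0.005,0,0,0],
    [-0.025,0.09,0.008,0,0,0],
    [-0.025,0.1,0.008,0,0,0],
    [-0.025,0.11,0.008,0,0,0],
    [-0.025,0.12,0.008,0,0,0],
    [-0.025,0.13,0.008,0,0,0]
  ]
}}

```text
time: 20.23
position: [0.5036, 0.0276, 0.0706]
tcp_rot: [0.12, -0.697, 0.697, -0.12]
ft_force: [-1.1, 0.1, 5.1]
opening: -0.0001
```

Call:
{"api": "carry_out", "payload": {
  "deltas": [
    [0,0.01,0,0,0,0],
    [0,0.02,0,0,0,0],
    [0,0.03,0,0,0,0],
    [0,0.03,0,0,0,0]
  ]
}}

```text
time: 20.72
position: [0.5036, 0.0276, 0.0672]
tcp_rot: [-0.12, 0.697, -0.697, 0.12]
ft_force: [-0.9, 0.7, 3.0]
opening: 0.0002
```

Call:
{"api": "carry_out", "payload": {
  "deltas": [
    [0,0.008,0,0,0,0],
    [0,0.016,0,0,0,0],
    [0,0.02,0,0,0,0],
    [0,0.02,0,0,0,0]
  ]
}}

```text
time: 21.22
position: [0.5037, 0.0276, 0.0655]
tcp_rot: [-0.12, 0.697, -0.697, 0.12]
ft_force: [-1.7, -1.0, 5.8]
opening: -0.0
```

Call:
{"api": "carry_out", "payload": {
  "deltas": [
    [0,0.005,0,0,0,0],
    [0,0.01,0,0,0,0],
    [0,0.01,0,0,0,0]
  ]
}}

```text
time: 21.6
position: [0.5037, 0.0276, 0.0654]
tcp_rot: [0.12, -0.697, 0.697, -0.121]
ft_force: [-3.3, -0.5, 13.3]
opening: 0.0001
```

Force rose to 13 N at 65.4 mm without further travel: the stop is reached. Moving clear and checking.

Call:
{"api": "carry_out", "payload": {
  "deltas": [
    [0,-0.05,0,0,0,0],
    [0,-0.2,0,0,0,0],
    [0,-0.5,0,0,0,0],
    [0,-1,0,0,0,0],
    [0,-1,0.4,0,0,0],
    [0,-1,0.8,0,0,0],
    [0,-1,1,0,0,0]
  ]
}}

```text
time: 22.48
position: [0.5379, -0.0681, 0.1649]
tcp_rot: [0.119, -0.697, 0.697, -0.12]
ft_force: [0.7, -0.4, 0.6]
opening: -0.0002
```

Call:
{"api": "carry_out", "payload": {
  "deltas": [
    [0,0,0.4,0,0,0],
    [0,0,0.9,0,0,0],
    [0,0,1,0,0,0],
    [0,0,1,0,0,0]
  ]
}}

```text
time: 22.98
position: [0.5703, -0.1606, 0.1638]
tcp_rot: [-0.12, 0.697, -0.696, 0.12]
ft_force: [-0.5, 0.3, 0.4]
opening: -0.0002
```

```bash
python3 - <<'E'
from h import *
from plant import ctrl
s=ctrl.observe(); print(s["position"],s["ft_force"],s["time"])
f=ctrl.grab_frame("top"); np.savez("top12.npz",**f); g=ctrl.grab_frame("side"); np.savez("side12.npz",**g)
A=cv2.resize(f["image"][255:355,245:345],(400,400),interpolation=cv2.INTER_CUBIC); B=cv2.resize(g["image"][190:280,215:305],(400,400),interpolation=cv2.INTER_CUBIC)
cv2.imwrite("pics/e12.png",np.hstack([A,B])); cv2.imwrite("pics/t12.png",f["image"])
g0=dict(np.load("side0.npz")); f0=dict(np.load("top0.npz"))
for F,G,sl in ((f0,f,np.s_[300:325,286:310]),(g0,g,np.s_[240:258,235:285])):
    print(np.mean(F["z_map"][sl]),np.mean(G["z_map"][sl]))
E
```

```text
[ 0.57029612 -0.16059765  0.16384806] [-0.48985022  0.30713021  0.43855353] 22.975
1.0804403 1.0856721
0.99572223 0.99777436
```

View pics/e12.png

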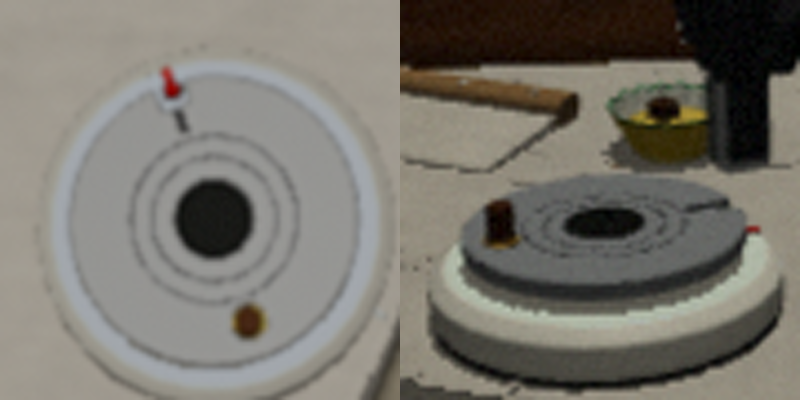

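View pics/t12.png

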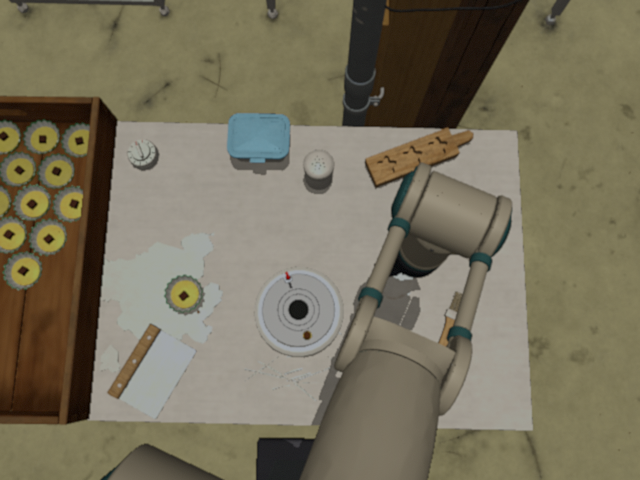

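```bash
python3 - <<'E'
from h import *
def hts(f,n):
    W=f["world_to_cam"];F=K(f);z=f["z_map"];v,u=np.mgrid[0:480,0:640]
    P=np.stack([(u-f["cx"])/F*z,(v-f["cy"])/F*z,z],-1)@W[:3,:3]-W[:3,:3].T@W[:3,3]
    r=np.hypot(P[...,0]-.5023,P[...,1]-.0278); ok=z>0
    for nm,m in (('plate',(r>.024)&(r<.040)&(P[...,2]>.035)&(P[...,2]<.066)),('pad',(r<.015)&(P[...,2]>.03)),('ledge',(r>.076)&(r<.083)&(P[...,2]>.015)&(P[...,2]<.04)),('table',(r>.12)&(r<.2)&(abs(P[...,2])<.01))):
        m=m&ok; print(n,nm,m.sum(),np.median(P[m][:,2]).round(4),P[m][:,2].std().round(4))
for n in ("top0","top6","top8","top12","side0","side11","side12"): hts(dict(np.load(n+".npz")),n)
from plant import ctrl
a=[ctrl.grab_frame("top")["z_map"] for _ in range(4)]; f=ctrl.grab_frame("top"); f["z_map"]=np.mean(a,0); hts(f,"avg")
pol(f,'mark',cen(f,(286,281),(294,290),lambda im:125-im.max(-1)),.047);pol(f,'pin',cen(f,(283,275),(292,280),lambda im: im[...,2]-im[...,1]-20),.0425)
E
```

```text
top0 plate 882 0.0537 0.0021
top0 pad 187 0.0557 0.0019
top0 ledge 878 0.0288 0.0023
top0 table 20038 -0.0012 0.0022
top6 plate 887 0.0539 0.002
top6 pad 194 0.0555 0.002
top6 ledge 882 0.0287 0.0023
top6 table 15472 -0.0012 0.0022
top8 plate 882 0.0538 0.0021
top8 pad 191 0.0554 0.0021
top8 ledge 891 0.0289 0.0022
top8 table 16651 -0.0012 0.0022
top12 plate 862 0.0467 0.0021
top12 pad 190 0.0484 0.002
top12 ledge 899 0.0288 0.0023
top12 table 15508 -0.0012 0.0022
side0 plate 246 0.0535 0.0007
side0 pad 54 0.0547 0.0006
side0 ledge 337 0.0275 0.0024
side0 table 6495 -0.0017 0.001
side11 plate 224 0.0534 0.0007
side11 pad 275 0.0842 0.0323
side11 ledge 338 0.0275 0.0026
side11 table 6507 -0.0017 0.001
side12 plate 254 0.0464 0.0007
side12 pad 52 0.048 0.0006
side12 ledge 339 0.0276 0.0026
side12 table 6653 -0.0017 0.001
avg plate 849 0.0468 0.001
avg pad 194 0.0483 0.0471
avg ledge 881 0.029 0.0015
avg table 15282 -0.0012 0.0012
mark [289.81 284.79] r 0.0503 ang 20.16
pin [287.41 276.6 ] r 0.0678 ang 19.68
```

Both cameras show the plate about 7.1 mm lower, with the notch on the pin and the arm clear, so I'm handing the job in.

```bash
python3 - <<'E'
from plant import ctrl
print(ctrl.close_job())
E
```

```text
the job is handed in; nothing more can be done
None
```

The plate is turned with its notch over the red pin and pressed fully home, and the job is handed in; it reported no verdict. I pushed the peg clockwise about 137° with the outside of the shut fingers. The plate overshot by about 1°, so I nudged it back from the other side. I then pressed on the rubber pad until the force rose to about 13 N at the stop and moved clear.

**Last checks:**
- **Height:** both cameras show the plate 7.0–7.1 mm lower than at the start.
- **Alignment:** the notch mark reads 20.2° and the pin 19.7°, about 0.6 mm apart at the pin's radius.
- **Contact:** the force at the tool read near zero after moving clear, about 0.2 m from the turntable.
- **Other things:** the flour shaker and sweet cup look unmoved in the last top picture, judged by eye only. The tape roll and most of the brush were hidden behind the arm, so I could not check them; the fingers never came low near either.
- **Disagreement:** the peg and the notch mark gave angles about 0.7° apart when measured from the top camera. I put that down to a small error in the measured plate centre.

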